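Hang the cutlery caddy on the carousel

TASK

Turn the caddy carousel until its empty hook stands over the yellow mark on the base, then hang the light-blue cutlery caddy by its steel eye on that hook. Press it straight down past the spring catch until it is fully home and latched, feeling for the stop and never pressing it on the carousel with more than 30 N, and leave it hanging there, hook still over the mark. Do not disturb the mugs, the tumbler and the other things around.

Things in the scene. Friction and masses are not known exactly. Their poses are not given: they have to be found in the camera images.
- stand: Fixed carousel stand: grey round base, radius 130 mm, 18 mm high; origin under its centre, on the table. It carries mast, turning wheel and four hooks 90 degrees apart; three hold a white, navy and grey caddy, whose outer corners sweep a circle of radius 201 mm, tops 216 mm above the table. Its own -x points from the mast to the yellow mark, roughly towards the robot.
- mark (a point): Yellow mark on the base, 115 mm from the mast axis, 18 mm above the table: the empty hook must stand over it (within 12 mm in plan).
- carousel (a joint): Angle of the carousel (rad), counter-clockwise positive seen from above; 0 (or 6.28) when the empty hook is exactly over the mark. Starts anywhere from 0.9 to 5.38; turns either way between -1.5 and 7.8. A brake of about 0.3 N m holds it where it is left.
- hub (a point): On the mast axis, on the top face of the aluminium turning wheel (radius 78 mm), 205 mm above the table. Four black upright round pegs stand on the wheel for turning it: 16 mm thick, 50 mm tall, 65 mm from the axis, at 45, 135, 225 and 315 degrees from the empty hook's direction. Easily pushed round from above with closed fingers (5 N).
- station (a point): On the carousel, 115 mm from the mast axis, on the centre line of the empty hook's upright prong; turns with it. Its height, 150 mm, is only the NOMINAL seat height: the hook is clamped on the mast up to 13 mm higher or lower, which is not measured. Prong: 8 mm thick (radially), 20 mm wide, rounded tip 50 mm above the seat. A backing plate hangs below the seat, 9 mm outward.
- catch (a joint): Red spring catch on the mast side of the empty hook's prong: metres pushed in towards the mast, 0 = out. An eye coming down meets its ramp 40 mm above the seat, pushes it in about 4 mm (5 to 10 N downwards; weight alone is not enough) and keeps it in until the eye is within 2 mm of its hard seat; then it springs out over the eye's top. On the seat the force rises steeply.
- caddy: Light-blue square cutlery caddy, loose, upright on the table, 70 x 70 x 95 mm to the rim, 0.15 to 0.31 kg. Origin at the centre of its underside; its +x side carries the steel eye, which points to the mast when hung. Handle: black level bar above the mouth along its x, 66 mm long, 12 mm wide, 14 mm tall, centre 125 mm straight above the origin; grip it across from above.
- eye (a point): On the caddy: centre of the underside of the steel eye, 47 mm from the caddy's axis along its +x, 66 mm above its underside. The eye is a frame 26 mm tall, 24 x 36 mm outside, with an upright rectangular through hole 11 mm (caddy x) by 24 mm (caddy y).
- mug_orange: Orange mug, radius 38 mm, 85 mm tall, origin at the centre of its underside; bystander, may stand where the caddy did in another start.
- mug_black: Black mug, same size; bystander.
- tumbler: Blue-tinted clear tumbler standing upside down on the table, 150 mm tall, radius 37 mm at the table; bystander.
- spoon: Spoon lying on the table; bystander.
- soap: Green bottle, radius 33 mm, 170 mm tall; bystander.

How it is judged:
By the outcome, as a careful person would: the job done as asked, in the order asked, and still so for the second after the job is handed in, with the robot touching nothing.
It also fails if it takes over 69 s, if anything falls off the work surface, if the arm or the gripper's body presses on something with over 40 N, if the wrist force passes 120 N, or if a joint passes its speed limit or range.

ROBOT

A 7-joint arm with a two-finger parallel gripper is mounted at the origin on the work surface. World frame = base frame: x ahead of the robot, y to its left, z up, the work surface at z = 0. Lengths are in m, angles in rad, forces in N, time in s.
With the tool pointing down it reaches from about 0.4 to 0.85 m from the base axis. Payload 4.5 kg.
Tool frame: the origin (TCP) lies at the centre of the arm's flange, where the gripper is bolted on; the fingertips stand nose_length ahead of it and the grasp point (between the pads) lies 147 mm ahead of it (nose_length is the distance from the TCP to the fingertips, in m); z points along the fingers, y is the line along which they close (so a half turn about z gives the same grasp; the last joint's range is limited). The gripper opens to 88 mm and grips with 3 to 60 N. Pads are 18 mm wide; open, the fingers measure 123 mm over their backs; the gripper's body (75 mm by 187 mm) begins 45 mm behind the grasp point.
Start: joints at [1.273, 0.689, -0.195, 1.565, 0.157, 0.902, -0.215], TCP at [0.204, -0.591, 0.405] pointing down, gripper open.
Joint ranges: [-3.01, 3.01], [-0.46, 2.08], [-1.47, 1.51], [0.13, 2.56], [-1, 4.14], [0.04, 2.09], [-2.66, 2.66]. Speed limits (rad/s): [2.57, 2.57, 3.14, 3.14, 3.14, 3.14, 3.14].

INTERFACE

Orientations are given as a unit quaternion [x, y, z, w].
In Python, from plant import * gives the robot as it stands.
- The arm moves only by the tool play_rows, never from a script. Its argument "rows" is a list that holds one entry, the list of rows, each a list of 6 numbers: the shift along the tool's x, y, z normalised to -1 to 1, where 1 is 0.5 m, then the turn, a rotation vector about the tool's x, y, z normalised to -1 to 1, where 1 is 0.5 rad. A call has 1 to 20 rows; each row is the pose to reach, as a shift and turn from the pose commanded when the call began, along the tool's axes at that moment; what a row does not reach only later rows make up. A row lasts 1/12 s, in which the tool goes at most 41.7 mm and 7.16 degrees, less where a joint would pass 70% of its speed; a pose out of reach is approached as far as the arm can. A call with a number of a shift or a turn outside -1 to 1 is refused whole. A call with a gripper value outside its range is refused whole. "claw" is the closure, from 0 (fully open) to 1 (shut), set as the call begins (left out, the last holds). The fingers move at their own pace and stop on an object; "squeeze" is the grip in N (left out, the last holds). Time passes only in rows, so rows that repeat a pose let the fingers close. It gives the time, the measured TCP pose, the force, the opening and the grip force at its end, in the units of the state.
- get_state(): the state, without advancing time (a new reading comes with each control period).
- snapshot(name): name is "scene" or "top"; returns a dict with "pixels" (384x512x3 uint8, blue, green, red), "camera_matrix" (3x3 intrinsics, pixels), "world_to_cam" (4x4, takes a point from world to camera coordinates). Camera axes: x right, y down, z forward; pixel columns grow to the right and rows downward; lengths in m; the calibration is good to about 2 mm. A picture is of the moment at which its call begins. There is no depth.
- finish_job(): hands the job in; it is judged then, once.
The state is a dict: "clock": time; "q": joint angles; "qd": joint speeds; "joint_torque": joint torques, N m; "tool_pos": TCP position; "eef_rot": TCP orientation; "contact_force": force on the tool from outside, world axes, zero at the start; "moment": the same for the moment, N m; "opening": opening from 0.0 (shut) to 1.0 (fully open); "finger_force": force on a finger pad.
Only numpy, scipy, OpenCV 4.12 (cv2) and the standard library are available. Lean on these libraries where they do the work, as an engineer would, in place of code of your own. Each camera call takes 0.05 s, during which the arm holds its last target. There are 200 camera calls.

## Working session

There is one attempt and no reset: what is moved stays moved. The work goes in short steps, Python scripts to look and compute and a tool call to move; the robot and the scene stay as the last step left them, time stands still between calls to the robot, and variables do not carry over. Pictures are saved under pics/ and viewed, at most 10 in all, crops included, and the job is handed in when it is done.

Besides the shell and the picture viewer there is one more tool, called after "Call:" by a JSON object that holds its "method" and its "body". play_rows: Moves the arm, as the interface text tells. Its arguments: {"type":"object","properties":{"rows":{"type":"array"},"claw":{"type":"number"},"squeeze":{"type":"number"}},"required":["rows"]}

```bash
ls; mkdir -p pics; python3 - <<'E'
from plant import *
import cv2,numpy as np
s=get_state();print(s)
for n in("scene","top"):
    d=snapshot(n);cv2.imwrite(f"pics/{n}0.png",d["pixels"]);np.savez(f"{n}0.npz",**d)
    print(n,d["camera_matrix"].tolist(),np.round(d["world_to_cam"],4).tolist())
E
```

```text
pics
{'clock': 0.0, 'q': array([ 1.27281726,  0.68997851, -0.19451575,  1.56635743,  0.15727318,
        0.90250961, -0.21512689]), 'qd': array([ 0.00213174, -0.00131674, -0.00108831,  0.00085046,  0.00057338,
        0.00044943, -0.00240056]), 'joint_torque': array([ 5.91103490e-04, -5.27551317e+01, -1.26679312e+00, -1.53427273e+01,
       -5.26854582e-02,  6.61531580e-03,  1.83748780e-04]), 'tool_pos': array([ 0.2034457 , -0.59060405,  0.40390964]), 'eef_rot': array([ 9.86267805e-01,  1.65151289e-01, -2.10977386e-04, -9.07764193e-04]), 'contact_force': array([-0.28558224,  0.1070672 , -0.37811171]), 'moment': array([-0.02842152, -0.05107636, -0.01208493]), 'finger_force': 0.0, 'opening': 0.9973748263024609}
scene [[485.4614334126416, 0.0, 250.28364338125266], [0.0, 485.4614334126416, 192.21589066129326], [0.0, 0.0, 1.0]] [[0.5474, 0.8368, -0.0059, -0.3148], [0.6606, -0.4365, -0.6108, -0.2638], [-0.5137, 0.3305, -0.7918, 2.1174], [0.0, 0.0, 0.0, 1.0]]
top [[349.84529712314514, 0.0, 254.56406072228228], [0.0, 349.84529712314514, 189.32869395374172], [0.0, 0.0, 1.0]] [[0.0202, -0.9997, -0.011, 0.0203], [-0.9942, -0.019, -0.1059, 0.5715], [0.1057, 0.0131, -0.9943, 1.1921], [0.0, 0.0, 0.0, 1.0]]
```

View pics/scene0.png

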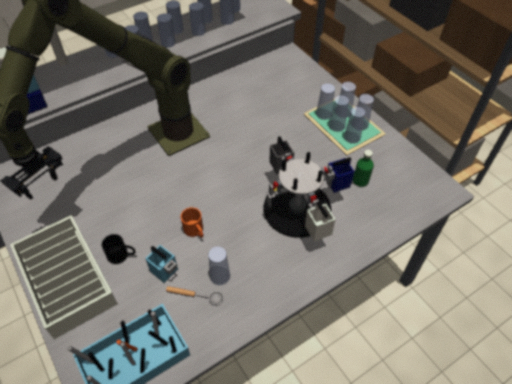

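View pics/top0.png

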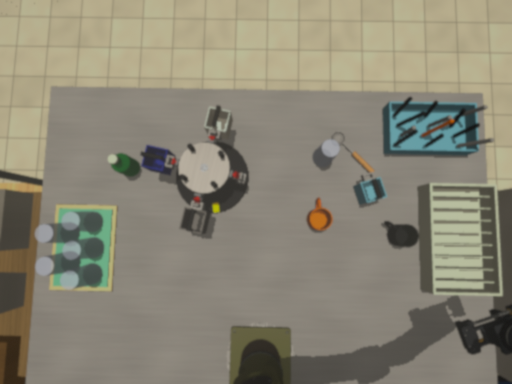

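The empty hook points right in the top view at about (240,177), and the yellow mark is at (215,208). The light-blue caddy is at (370,190), with the orange mug at (318,218), tumbler at (331,148), spoon at (358,158) and black mug at (402,235). I'll enlarge both areas.

```bash
python3 - <<'E'
import cv2,numpy as np
t=cv2.imread("pics/top0.png");s=cv2.imread("pics/scene0.png")
r=lambda a,w,h:cv2.resize(a,(w,h),interpolation=cv2.INTER_CUBIC)
a=r(t[100:250,135:265],390,450);b=r(t[130:255,300:430],390,375)
c=r(s[130:250,250:370],400,400)
d=r(s[230:300,130:240],400,255)
o=np.zeros((600,800,3),np.uint8)
o[:450,:390]=a; cv2.imwrite("pics/c1.png",np.hstack([a,r(s[125:245,256:360],390,450)]))
cv2.imwrite("pics/c2.png",np.hstack([b,r(s[230:300,130:203],390,375)]))
E
```

```text
(no output)
```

View pics/c1.png

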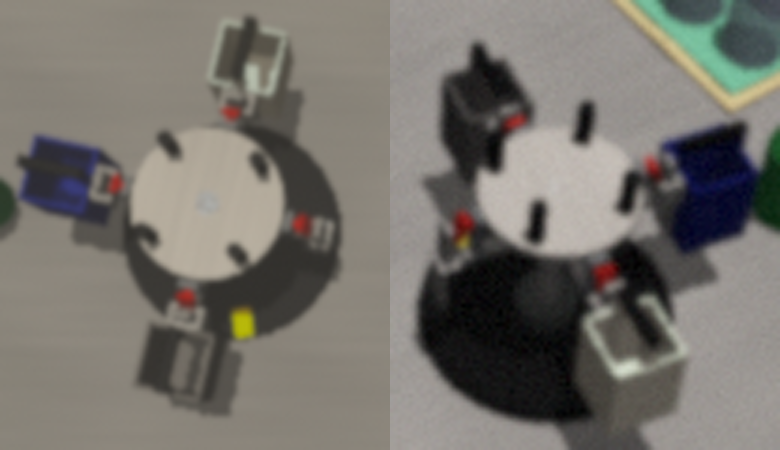

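View pics/c2.png

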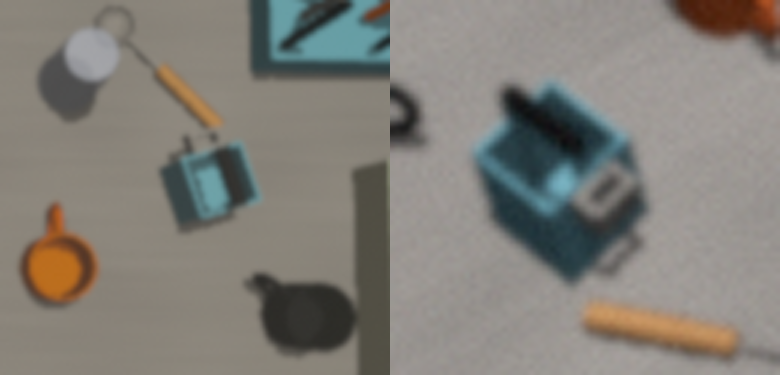

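c1 shows the wheel with its four pegs, the empty bare hook at right (full-frame px ≈ (241,177)) and the mark at (215,208). c2 shows the caddy with its eye up towards the spoon at (367,176) and its handle along that direction.

```bash
cat > h.py <<'E'
import cv2,numpy as np
def load(n):
    d=dict(np.load(n+".npz"));return d
def ray(d,uv):
    W=d["world_to_cam"];R,t=W[:3,:3],W[:3,3];K=d["camera_matrix"]
    return -R.T@t, R.T@np.linalg.solve(K,[uv[0],uv[1],1.])
def onz(d,uv,z):
    c,r=ray(d,uv);return c+r*(z-c[2])/r[2]
def two(d1,u1,d2,u2):
    c1,r1=ray(d1,u1);c2,r2=ray(d2,u2)
    s=np.linalg.lstsq(np.c_[r1,-r2],c2-c1,rcond=None)[0]
    a,b=c1+r1*s[0],c2+r2*s[1];return (a+b)/2,np.linalg.norm(a-b)
def proj(d,p):
    q=d["camera_matrix"]@(d["world_to_cam"][:3]@np.r_[p,1]);return q[:2]/q[2]
def comps(m,amin=4):
    n,l,s,c=cv2.connectedComponentsWithStats(m.astype(np.uint8))
    return [(s[i,4],np.round(c[i],1).tolist(),l==i) for i in range(1,n) if s[i,4]>=amin]
def hsv(d): return [x.astype(int) for x in cv2.split(cv2.cvtColor(d["pixels"],cv2.COLOR_BGR2HSV))]
E
python3 - <<'E'
from h import *
T,S=load("top0"),load("scene0")
for n,d in(("T",T),("S",S)):
    h,s,v=hsv(d)
    print(n,"yel",[c[:2] for c in comps((abs(h-29)<5)&(s>170)&(v>100))])
    print(n,"red",[c[:2] for c in comps(((h<6)|(h>174))&(s>150)&(v>90))])
    print(n,"blu",[c[:2] for c in comps((abs(h-97)<8)&(s>90)&(v>60),20)])
    h0=d["pixels"]
# wheel
for n,d,(y0,y1,x0,x1) in(("T",T,(135,200,170,235)),("S",S,(155,200,275,332))):
    h,s,v=hsv(d);m=np.zeros(v.shape,bool);m[y0:y1,x0:x1]=((v>140))[y0:y1,x0:x1]
    c=max(comps(m,50),key=lambda c:c[0]);p=cv2.findContours(c[2].astype(np.uint8),0,1)[0][0]
    hu=cv2.convexHull(p);e=cv2.fitEllipse(hu);print(n,c[:2],e,onz(d,e[0],.205))
    if n=="T":
        P=np.array([onz(d,q[0],.205)[:2] for q in hu]);A=np.c_[2*P,np.ones(len(P))];x=np.linalg.lstsq(A,(P**2).sum(1),rcond=None)[0];print("circle",x[:2],np.sqrt(x[2]+x[:2]@x[:2]))
# caddy
h,s,v=hsv(T);m=(abs(h-97)<10)&(s>70);m[:,420:]=0;m[:150]=0
c=max(comps(m,20),key=lambda c:c[0]);hu=np.vstack(cv2.findContours(c[2].astype(np.uint8),0,1)[0]);r=cv2.minAreaRect(hu);print(c[:2],r)
print([onz(T,q,.095).round(3).tolist() for q in cv2.boxPoints(r)])
E
```

```text
T yel [(np.int32(57), [215.5, 207.4])]
T red [(np.int32(10), [211.8, 137.0]), (np.int32(12), [173.1, 161.1]), (np.int32(16), [234.8, 174.2]), (np.int32(17), [196.3, 198.4])]
T blu [(np.int32(404), [398.7, 122.1]), (np.int32(44), [464.1, 105.0]), (np.int32(1620), [436.9, 133.8])]
S yel []
S red [(np.int32(9), [288.8, 156.9]), (np.int32(6), [325.7, 169.3]), (np.int32(16), [275.3, 183.9]), (np.int32(19), [312.9, 197.3])]
S blu [(np.int32(57), [33.3, 85.4]), (np.int32(335), [158.7, 263.6]), (np.int32(4159), [135.6, 352.1])]
T (np.int32(1900), [202.3, 166.2]) ((199.7005615234375, 164.61460876464844), (49.7417106628418, 61.979549407958984), 124.32897186279297) [0.62430797 0.19649991 0.205     ]
circle [0.62361979 0.19741409] 0.08401894174695404
S (np.int32(1253), [304.3, 172.5]) ((307.77130126953125, 171.75636291503906), (39.66166305541992, 57.759098052978516), 74.70808410644531) [0.62069791 0.21307601 0.205     ]
(np.int32(217), [368.1, 191.4]) ((368.14996337890625, 190.95004272460938), (20.23857307434082, 11.700427055358887), 71.56504821777344)
[[0.591, -0.315, 0.095], [0.604, -0.352, 0.095], [0.541, -0.372, 0.095], [0.528, -0.335, 0.095]]
```

```bash
python3 - <<'E'
from h import *
T,S=load("top0"),load("scene0")
t=[(211.8,137.0),(173.1,161.1),(234.8,174.2),(196.3,198.4)]; s=[(312.9,197.3),(325.7,169.3),(275.3,183.9),(288.8,156.9)]
P=[]
for a,b in zip(t,s): p,e=two(T,a,S,b);P.append(p);print(p.round(4),round(e,4))
P=np.array(P);hub=P.mean(0);print("hub",hub)
for p in P: d=p-hub;print(np.hypot(*d[:2]),np.degrees(np.arctan2(d[1],d[0])))
mk=onz(T,(215.5,207.4),.018);d=mk-hub;print("mark",mk,np.hypot(*d[:2]),np.degrees(np.arctan2(d[1],d[0])))
# peg blobs in top
h,ss,v=hsv(T);m=np.zeros(v.shape,bool);m[142:194,178:231]=(v<90)[142:194,178:231]
print([c[:2] for c in comps(m,8)])
for k in (45,135,225,315):
  d=P[2]-hub;a=np.arctan2(d[1],d[0])+np.radians(k);print(k,proj(T,[hub[0]+.065*np.cos(a),hub[1]+.065*np.sin(a),.205]),proj(T,[hub[0]+.065*np.cos(a),hub[1]+.065*np.sin(a),.255]))
# caddy handle: dark, and eye
for n,d,(y0,y1,x0,x1) in(("T",T,(172,210,350,390)),("S",S,(240,285,140,185))):
    h,ss,v=hsv(d);print(n);print(v[y0:y1:2,x0:x1:2] if n=="T" else "")
for n,d,(y0,y1,x0,x1) in(("T",T,(172,210,350,390)),("S",S,(240,285,140,185))):
    h,ss,v=hsv(d);m=np.zeros(v.shape,bool);m[y0:y1,x0:x1]=((v<65)&(ss<110))[y0:y1,x0:x1]
    for c in comps(m,8):
        print(c[:2],cv2.minAreaRect(np.argwhere(c[2])[:,::-1].astype(np.float32)))
E
```

```text
[0.7134 0.1649 0.1934] 0.0011
[0.6368 0.2821 0.1891] 0.0012
[0.5981 0.0901 0.1979] 0.0002
[0.5221 0.2037 0.1972] 0.0013
hub [0.61759652 0.18518657 0.19439203]
0.09794675276085457 -11.97568547032929
0.09880091283307076 78.78199391987012
0.09709336617058296 -101.60965193181224
0.09727539480063618 169.0261993519739
mark [0.50578739 0.16774576 0.018     ] 0.11316122763964823 -171.13403407020985
[(np.int32(148), [225.3, 148.1]), (np.int32(31), [190.7, 147.5]), (np.int32(26), [221.2, 154.2]), (np.int32(157), [182.8, 185.5]), (np.int32(160), [224.0, 188.0]), (np.int32(20), [214.0, 184.7])]
45 [221.6689515 155.5330558] [219.85773621 152.03257036]
135 [192.24020959 149.01270316] [188.98954835 145.2028834 ]
225 [184.94046739 178.28554016] [181.29799637 175.89118485]
315 [214.60741537 184.95090941] [212.42835382 182.88040316]
T
[[140 140 141 141 143 142 142 142 130 117 144 153 145 140 139 139 138 138
  138 137]
 [140 140 141 141 141 136 129 141 136 129 110 125 140 140 139 138 138 138
  138 137]
 [141 140 141 141 141 122  92 129 134 134 102 112 138 136 137 137 137 136
  136 136]
 [140 140 141 14
[... 1174 characters left out ...]
 [142 140 141 140 129  96  93 105 115 120 130 136 137 138 137 138 137 137
  138 138]
 [140 140 139 140 136 129 129 135 138 138 138 138 138 138 138 138 138 138
  138 138]]
S

(np.int32(98), [377.0, 188.3]) ((377.04998779296875, 188.1500244140625), (18.024978637695312, 5.692099571228027), 71.56504821777344)
(np.int32(116), [158.8, 253.5]) ((159.8115234375, 252.64230346679688), (14.99769115447998, 14.559161186218262), 74.74488067626953)
(np.int32(39), [155.1, 271.6]) ((155.0975799560547, 271.3780517578125), (17.49146270751953, 3.904344320297241), 38.65980911254883)
(np.int32(47), [169.6, 271.4]) ((170.0366973876953, 271.28900146484375), (5.938523769378662, 11.972830772399902), 73.3007583618164)
```

Hub ≈ (0.618, 0.185). The hook points at −101.4° and the mark at −171.1° (radius 113 mm, as expected), so the carousel must turn about −70°. I'll work out the caddy pose and the move to the peg at 225°.

```bash
cat >> h.py <<'E'
from scipy.spatial.transform import Rotation as Ro
def go(p,yaw,s=None):
    """shift/turn numbers to bring TCP to p, tool down with tool-x at yaw (deg)"""
    if s is None:
        from plant import get_state; s=get_state()
    R=Ro.from_quat(s["eef_rot"]);a=np.radians(yaw)/2
    G=Ro.from_quat([np.cos(a),np.sin(a),0,0])
    sh=R.inv().apply(np.array(p)-s["tool_pos"])/.5; tn=(R.inv()*G).as_rotvec()/.5
    x=R.apply([1,0,0]);print("yaw now",np.degrees(np.arctan2(x[1],x[0])).round(2),"row",np.r_[sh,tn].round(4).tolist())
E
python3 - <<'E'
import plant
print(getattr(plant,"nose_length",None),[n for n in dir(plant) if n[0]!="_"])
from h import *
T,S=load("top0"),load("scene0")
for z in(.125,.132):print(onz(T,(377,188.2),z))
print(two(T,(377,188.2),S,(159,253.2)))
a,b=onz(T,(374,180),.13),onz(T,(380,196.5),.13);print("handle",a,b,np.degrees(np.arctan2(*(a-b)[1::-1])))
# rim corners from crop (3x)
C=[onz(T,(300+x/3,130+y/3),.095) for x,y in((187,150),(236,142),(258,197),(206,222))];print(np.round(C,4))
# eye candidate
print("eye",onz(T,(367,177),.079))
go([.37,-.23,.46],19);go([.5635,.1492,.45],19)
E
```

```text
0.166 ['Unreachable', 'finish_job', 'get_state', 'nose_length', 'snapshot']
[ 0.57205425 -0.36276471  0.125     ]
[ 0.57124056 -0.36040254  0.132     ]
(array([ 0.57408106, -0.36301881,  0.11794318]), np.float64(0.004768613319828967))
handle [ 0.59774648 -0.35194037  0.13      ] [ 0.54501482 -0.37016181  0.13      ] 19.06259862794308
[[ 0.6019 -0.325   0.095 ]
 [ 0.6118 -0.379   0.095 ]
 [ 0.5514 -0.402   0.095 ]
 [ 0.5228 -0.3448  0.095 ]]
eye [ 0.61459372 -0.34549435  0.079     ]
yaw now 19.02 row [0.5499, -0.5736, -0.1111, -0.0031, 0.0002, 0.0006]
yaw now 19.02 row [1.1629, -1.1645, -0.0903, -0.0031, 0.0002, 0.0006]
```

Call:
{"method": "play_rows", "body": {"rows": [[[0.05, -0.05, -0.1, 0, 0, 0], [0.55, -0.57, -0.11, 0, 0, 0], [0.55, -0.57, -0.11, 0, 0, 0], [0.55, -0.57, -0.11, 0, 0, 0], [0.55, -0.57, -0.11, 0, 0, 0], [0.55, -0.57, -0.11, 0, 0, 0], [0.55, -0.57, -0.11, 0, 0, 0], [0.55, -0.57, -0.11, 0, 0, 0], [0.55, -0.57, -0.11, 0, 0, 0], [0.55, -0.57, -0.11, 0, 0, 0], [0.55, -0.57, -0.11, 0, 0, 0], [0.55, -0.57, -0.11, 0, 0, 0], [0.55, -0.57, -0.11, 0, 0, 0]]], "claw": 0.2}}

```text
clock: 1.18
tool_pos: [0.3704, -0.2323, 0.4596]
eef_rot: [0.986, 0.165, -0.0, 0.0]
contact_force: [-0.4, -0.1, -0.7]
opening: 0.801
finger_force: 0.0
```

```bash
python3 -c "
from h import *
go([.5635,.1492,.45],19)"
```

```text
yaw now 19.0 row [0.6135, -0.5958, 0.0185, 0.0004, 0.0017, -0.0001]
```

Call:
{"method": "play_rows", "body": {"rows": [[[0.61, -0.6, 0.018, 0, 0, 0], [0.61, -0.6, 0.018, 0, 0, 0], [0.61, -0.6, 0.018, 0, 0, 0], [0.61, -0.6, 0.018, 0, 0, 0], [0.61, -0.6, 0.018, 0, 0, 0], [0.61, -0.6, 0.018, 0, 0, 0], [0.61, -0.6, 0.018, 0, 0, 0], [0.61, -0.6, 0.018, 0, 0, 0], [0.61, -0.6, 0.018, 0, 0, 0], [0.61, -0.6, 0.018, 0, 0, 0], [0.61, -0.6, 0.018, 0, 0, 0], [0.61, -0.6, 0.018, 0, 0, 0], [0.61, -0.6, 0.018, 0, 0, 0]]]}}

```text
clock: 2.27
tool_pos: [0.5618, 0.1491, 0.4499]
eef_rot: [0.986, 0.164, -0.001, 0.001]
contact_force: [-0.3, -0.5, 0.6]
opening: 0.798
finger_force: 0.0
```

```bash
python3 - <<'E'
from h import *
from plant import *
print(get_state()["tool_pos"])
for n in("scene","top"):
    d=snapshot(n);np.savez(n+"1.npz",**d)
    im=d["pixels"]; c=im[90:230,235:375] if n=="scene" else im[90:230,130:270]
    cv2.imwrite(n+"c.png",cv2.resize(c,(400,400),interpolation=cv2.INTER_CUBIC))
cv2.imwrite("pics/v1.png",np.hstack([cv2.imread("scenec.png"),cv2.imread("topc.png")]))
go([.5635,.1492,.384],19)
E
```

```text
[0.5618395  0.14911536 0.44986004]
yaw now 18.76 row [0.005, -0.0015, 0.1326, 0.0041, 0.0038, -0.0085]
```

View pics/v1.png

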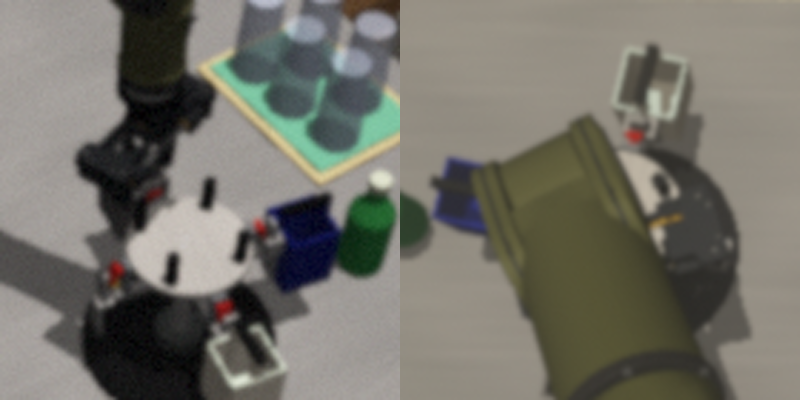

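The gripper stands over the left peg (crop (140,205)), with its fingers on either side and everything else clear below. I'll descend.

Call:
{"method": "play_rows", "body": {"rows": [[[0, 0, 0.07, 0, 0, 0], [0, 0, 0.13, 0, 0, 0], [0, 0, 0.13, 0, 0, 0], [0, 0, 0.13, 0, 0, 0]]]}}

```text
clock: 2.7
tool_pos: [0.561, 0.1489, 0.3852]
eef_rot: [0.986, 0.164, -0.002, 0.001]
contact_force: [0.5, -0.3, -0.1]
opening: 0.799
finger_force: 0.0
```

Call:
{"method": "play_rows", "body": {"rows": [[[0, 0, 0, 0, 0, 0], [0, 0, 0, 0, 0, 0], [0, 0, 0, 0, 0, 0], [0, 0, 0, 0, 0, 0], [0, 0, 0, 0, 0, 0], [0, 0, 0, 0, 0, 0], [0, 0, 0, 0, 0, 0], [0, 0, 0, 0, 0, 0]]], "claw": 0.75, "squeeze": 8}}

```text
clock: 3.37
tool_pos: [0.5617, 0.1504, 0.3858]
eef_rot: [0.986, 0.165, 0.0, 0.001]
contact_force: [0.7, -2.5, 2.4]
opening: 0.254
finger_force: 1.2
```

```bash
python3 - <<'E'
from h import *
from plant import *
s=get_state();print(s["tool_pos"],s["contact_force"],s["opening"])
hub=np.array([.6176,.1852]);p=s["tool_pos"]
# arc: peg angle from -146.4 by -69.7, tool yaw from 19 by -40, in 6 steps
for k in range(0,7):
    f=k/6;a=np.radians(-146.4-69.7*f)
    go([*(hub+.065*np.array([np.cos(a),np.sin(a)])),p[2]],19-40*f,s)
E
```

```text
[0.56167788 0.15036451 0.38582347] [ 0.70469319 -2.54460129  2.43580116] 0.2540479952875501
yaw now 18.98 row [0.0026, 0.0033, 0.0, 0.0032, -0.0002, -0.0005]
yaw now 18.98 row [-0.0014, -0.0227, -0.0, 0.0032, -0.0004, 0.2322]
yaw now 18.98 row [-0.0001, -0.049, -0.0001, 0.0032, -0.0006, 0.4649]
yaw now 18.98 row [0.0064, -0.0745, -0.0001, 0.0032, -0.0008, 0.6976]
yaw now 18.98 row [0.018, -0.0981, -0.0002, 0.0031, -0.0009, 0.9303]
yaw now 18.98 row [0.0341, -0.1189, -0.0002, 0.0031, -0.0011, 1.163]
yaw now 18.98 row [0.054, -0.1361, -0.0002, 0.003, -0.0013, 1.3957]
```

Call:
{"method": "play_rows", "body": {"rows": [[[0, -0.01, 0, 0, 0, 0.115], [-0.0015, -0.0227, 0, 0, 0, 0.232], [-0.001, -0.036, 0, 0, 0, 0.35], [0, -0.049, 0, 0, 0, 0.465], [0.003, -0.062, 0, 0, 0, 0.58], [0.0064, -0.0745, 0, 0, 0, 0.7], [0.0115, -0.087, 0, 0, 0, 0.815], [0.018, -0.098, 0, 0, 0, 0.93], [0.018, -0.098, 0, 0, 0, 0.93]]]}}

```text
clock: 4.12
tool_pos: [0.5534, 0.201, 0.3854]
eef_rot: [0.998, -0.067, -0.001, 0.0]
contact_force: [-0.7, 1.0, 0.4]
opening: 0.248
finger_force: 0.0
```

```bash
python3 - <<'E'
from h import *
from plant import *
s=get_state();print(s["tool_pos"],s["contact_force"],s["opening"])
hub=np.array([.6176,.1852]);p=s["tool_pos"]
for f in (4/6,.75,5/6,.92,1,1.04):
    a=np.radians(-146.4-69.7*f)
    go([*(hub+.065*np.array([np.cos(a),np.sin(a)])),p[2]],19-40*f,s)
d=snapshot("scene");np.savez("scene2.npz",**d)
h,ss,v=hsv(d);print([c[:2] for c in comps(((h<6)|(h>174))&(ss>150)&(v>90))])
E
```

```text
[0.55340753 0.20101362 0.38541604] [-0.69743724  1.00667842  0.38833134] 0.24821800652602652
yaw now -7.68 row [0.002, 0.0024, -0.0, 0.0018, 0.0026, -0.0006]
yaw now -7.68 row [0.0038, -0.0106, -0.0, 0.0019, 0.0026, 0.1158]
yaw now -7.68 row [0.007, -0.0234, -0.0, 0.002, 0.0025, 0.2321]
yaw now -7.68 row [0.0117, -0.0363, -0.0, 0.0021, 0.0025, 0.3531]
yaw now -7.68 row [0.0171, -0.0477, -0.0001, 0.0021, 0.0024, 0.4648]
yaw now -7.68 row [0.0203, -0.0532, -0.0001, 0.0022, 0.0024, 0.5207]
[(np.int32(4), [275.5, 167.5]), (np.int32(13), [326.8, 187.3]), (np.int32(17), [289.9, 196.6])]
```

Call:
{"method": "play_rows", "body": {"rows": [[[0.003, -0.006, 0, 0, 0, 0.06], [0.0045, -0.0106, 0, 0, 0, 0.116], [0.007, -0.0234, 0, 0, 0, 0.232], [0.012, -0.0363, 0, 0, 0, 0.353], [0.017, -0.0477, 0, 0, 0, 0.465], [0.02, -0.053, 0, 0, 0, 0.52], [0.02, -0.053, 0, 0, 0, 0.52], [0.02, -0.053, 0, 0, 0, 0.52]]]}}

```text
clock: 4.83
tool_pos: [0.5676, 0.2258, 0.3857]
eef_rot: [0.981, -0.194, 0.0, -0.0]
contact_force: [-0.4, 0.7, -0.3]
opening: 0.246
finger_force: 0.0
```

```bash
python3 - <<'E'
from h import *
from plant import *
s=get_state();print(s["tool_pos"],s["contact_force"],s["opening"])
d=snapshot("scene")
h,ss,v=hsv(d);C=[c[:2] for c in comps(((h<6)|(h>174))&(ss>150)&(v>90))]
hub=np.array([.6176,.1852])
for a,c in C:
    q=onz(d,c,.1945)[:2]-hub;print(a,c,np.hypot(*q),np.degrees(np.arctan2(q[1],q[0])))
E
```

```text
[0.56756043 0.22580304 0.3857443 ] [-0.35019415  0.66029523 -0.3266157 ] 0.2458413405919316
18 [279.6, 190.9] 0.09957962782125095 -83.27397565592274
23 [320.1, 194.0] 0.09929331469778871 5.091157298380487
```

```bash
python3 - <<'E'
from h import *
d=load("scene0");hub=np.array([.6176,.1852])
for c in [(312.9,197.3),(325.7,169.3),(275.3,183.9),(288.8,156.9),(279.6,190.9),(320.1,194.0)]:
    q=onz(d,c,.1945)[:2]-hub;print(c,np.hypot(*q),np.degrees(np.arctan2(q[1],q[0])))
E
```

```text
(312.9, 197.3) 0.09868761174348326 -11.912836482563995
(325.7, 169.3) 0.09677397122733579 76.4785332014894
(275.3, 183.9) 0.09604172099946386 -103.07075318795847
(288.8, 156.9) 0.09948398612726873 168.762568071149
(279.6, 190.9) 0.09957962782125095 -83.27397565592274
(320.1, 194.0) 0.09929331469778871 5.091157298380487
```

Call:
{"method": "play_rows", "body": {"rows": [[[0, 0, -0.07, 0, 0, 0], [0, 0, -0.13, 0, 0, 0], [0, 0, -0.16, 0, 0, 0], [0, 0, -0.16, 0, 0, 0]]], "claw": 0.3}}

```text
clock: 5.22
tool_pos: [0.5684, 0.2254, 0.4698]
eef_rot: [0.981, -0.195, 0.003, -0.003]
contact_force: [0.7, -0.1, -0.6]
opening: 0.525
finger_force: 0.0
```

```bash
python3 - <<'E'
from h import *
from plant import *
s=get_state();print(s["tool_pos"])
go([.46,-.05,.45],-21+28)
E
```

```text
[0.56841892 0.22544153 0.46982719]
yaw now -22.5 row [0.0103, 0.5922, 0.036, -0.0094, -0.0147, -1.0298]
```

Call:
{"method": "play_rows", "body": {"rows": [[[0.01, 0.6, 0.036, 0, 0, -0.98], [0.01, 0.6, 0.036, 0, 0, -0.98], [0.01, 0.6, 0.036, 0, 0, -0.98], [0.01, 0.6, 0.036, 0, 0, -0.98], [0.01, 0.6, 0.036, 0, 0, -0.98], [0.01, 0.6, 0.036, 0, 0, -0.98], [0.01, 0.6, 0.036, 0, 0, -0.98], [0.01, 0.6, 0.036, 0, 0, -0.98], [0.01, 0.6, 0.036, 0, 0, -0.98], [0.01, 0.6, 0.036, 0, 0, -0.98]]], "claw": 0}}

```text
clock: 6.05
tool_pos: [0.4572, -0.0534, 0.4474]
eef_rot: [0.999, 0.048, 0.0, -0.0]
contact_force: [-0.6, 0.5, -1.0]
opening: 1.005
finger_force: 0.0
```

```bash
python3 - <<'E'
from h import *
from plant import *
s=get_state();print(s["tool_pos"])
D={}
for n in("scene","top"):
    d=snapshot(n);np.savez(n+"3.npz",**d);D[n]=d
    h,ss,v=hsv(d);print(n,[c[:2] for c in comps(((h<6)|(h>174))&(ss>150)&(v>90))])
    print("yel",[c[:2] for c in comps((abs(h-29)<5)&(ss>150)&(v>90),2)])
r=lambda a:cv2.resize(a,(400,400),interpolation=cv2.INTER_CUBIC)
cv2.imwrite("pics/v2.png",np.hstack([r(D["scene"]["pixels"][130:230,250:350]),r(D["top"]["pixels"][120:230,150:260])]))
go([.5715,-.361,.33],19)
E
```

```text
[ 0.45715697 -0.05337592  0.44737531]
scene [(np.int32(6), [281.7, 159.7]), (np.int32(7), [321.0, 163.0]), (np.int32(16), [279.7, 191.1]), (np.int32(24), [320.0, 194.0])]
yel [(np.int32(3), [274.0, 189.3])]
top [(np.int32(8), [202.5, 136.5]), (np.int32(16), [235.7, 165.2]), (np.int32(8), [172.2, 170.2]), (np.int32(19), [205.3, 199.4])]
yel [(np.int32(20), [217.6, 207.6])]
yaw now 5.75 row [0.164, 0.6384, 0.2346, -0.0022, -0.0023, -0.4626]
```

View pics/v2.png

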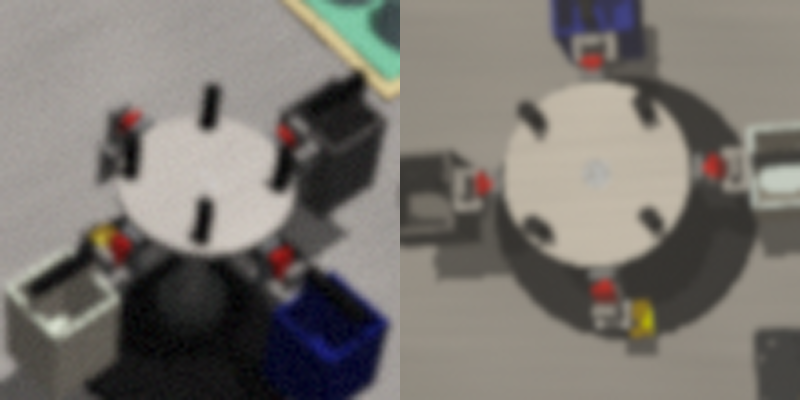

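The empty hook is now at the bottom of the top view (px (205,207)), beside the mark at (217,207). Parallax is part of that offset, so I'll compute the angle.

```bash
python3 - <<'E'
from h import *
T,S=load("top3"),load("scene3")
t=[(202.5,136.5),(235.7,165.2),(172.2,170.2),(205.3,199.4)]; s=[(320,194),(279.7,191.1),(321,163),(281.7,159.7)]
P=[]
for a,b in zip(t,s): p,e=two(T,a,S,b);P.append(p);print(p.round(4),round(e,4))
P=np.array(P);hub=P.mean(0);print("hub",hub)
for p in P: d=p-hub;print(np.hypot(*d[:2]),np.degrees(np.arctan2(d[1],d[0])))
mk=onz(load("top0"),(215.5,207.4),.018);d=mk-hub;print("mark",mk,np.hypot(*d[:2]),np.degrees(np.arctan2(d[1],d[0])))
E
```

```text
[0.7149 0.1941 0.1924] 0.0017
[0.6272 0.0886 0.1895] 0.0002
[0.6077 0.2824 0.195 ] 0.002
[0.5191 0.1755 0.197 ] 0.0035
hub [0.61723663 0.18516461 0.19347462]
0.09807873103730558 5.206192128184982
0.09705936801786613 -84.12694261588129
0.09774567734768712 95.57816835790035
0.09857621865002658 -174.39227499331014
mark [0.50578739 0.16774576 0.018     ] 0.11280226170729685 -171.1168828421125
```

The hook is at −174.4° and the mark at −171.1°, so it is 6.6 mm past the mark. That is inside the tolerance, but I'll centre it by closing the fingers on the peg at its proper place.

```bash
python3 - <<'E'
from h import *
go([.5649,.2235,.47],5.75-28); go([.5649,.2235,.385],-33)
E
```

```text
yaw now 5.75 row [0.2682, -0.5264, -0.0439, -0.0029, -0.0014, 0.9773]
yaw now 5.75 row [0.2681, -0.5262, 0.1261, -0.003, -0.0011, 1.3526]
```

Call:
{"method": "play_rows", "body": {"rows": [[[0.268, -0.526, -0.044, 0, 0, 0.98], [0.268, -0.526, -0.044, 0, 0, 0.98], [0.268, -0.526, -0.044, 0, 0, 0.98], [0.268, -0.526, -0.044, 0, 0, 0.98], [0.268, -0.526, -0.044, 0, 0, 0.98], [0.268, -0.526, -0.044, 0, 0, 0.98], [0.268, -0.526, -0.044, 0, 0, 0.98], [0.268, -0.526, -0.044, 0, 0, 0.98], [0.268, -0.526, -0.044, 0, 0, 0.98], [0.268, -0.526, -0.044, 0, 0, 0.98]]], "claw": 0.2}}

```text
clock: 6.98
tool_pos: [0.5644, 0.2223, 0.4691]
eef_rot: [0.981, -0.194, -0.0, 0.0]
contact_force: [-0.6, -0.9, 0.1]
opening: 0.801
finger_force: 0.0
```

```bash
python3 - <<'E'
from h import *
go([.5649,.2235,.385],-33)
E
```

```text
yaw now -22.36 row [0.0001, -0.0027, 0.1681, 0.0023, 0.0009, 0.3716]
```

Call:
{"method": "play_rows", "body": {"rows": [[[0, -0.003, 0.06, 0, 0, 0.2], [0, -0.003, 0.12, 0, 0, 0.37], [0, -0.003, 0.168, 0, 0, 0.37], [0, -0.003, 0.168, 0, 0, 0.37], [0, -0.003, 0.168, 0, 0, 0.37]]]}}

```text
clock: 7.4
tool_pos: [0.5652, 0.221, 0.3852]
eef_rot: [0.958, -0.286, -0.001, 0.001]
contact_force: [-0.4, 0.4, 0.0]
opening: 0.799
finger_force: 0.0
```

Call:
{"method": "play_rows", "body": {"rows": [[[0, 0, 0, 0, 0, 0], [0, 0, 0, 0, 0, 0], [0, 0, 0, 0, 0, 0], [0, 0, 0, 0, 0, 0], [0, 0, 0, 0, 0, 0], [0, 0, 0, 0, 0, 0], [0, 0, 0, 0, 0, 0], [0, 0, 0, 0, 0, 0], [0, 0, 0, 0, 0, 0], [0, 0, 0, 0, 0, 0]]], "claw": 1, "squeeze": 15}}

```text
clock: 8.23
tool_pos: [0.5661, 0.2237, 0.3859]
eef_rot: [0.959, -0.285, 0.001, -0.001]
contact_force: [2.4, 3.8, -2.0]
opening: 0.174
finger_force: 15.0
```

Call:
{"method": "play_rows", "body": {"rows": [[[0, 0, 0, 0, 0, 0], [0, 0, 0, 0, 0, 0], [0, 0, 0, 0, 0, 0], [0, 0, 0, 0, 0, 0]]], "claw": 0.4}}

```text
clock: 8.57
tool_pos: [0.5654, 0.2217, 0.3856]
eef_rot: [0.958, -0.285, -0.0, 0.001]
contact_force: [-0.4, -0.7, -0.0]
opening: 0.458
finger_force: 0.0
```

Call:
{"method": "play_rows", "body": {"rows": [[[0, 0, -0.07, 0, 0, 0], [0, 0, -0.13, 0, 0, 0], [0, 0, -0.16, 0, 0, 0], [0, 0, -0.16, 0, 0, 0]]]}}

```text
clock: 8.9
tool_pos: [0.5665, 0.2222, 0.4697]
eef_rot: [0.958, -0.285, 0.003, -0.002]
contact_force: [0.4, -0.1, 0.2]
opening: 0.601
finger_force: 0.0
```

```bash
python3 - <<'E'
from h import *
go([.46,-.05,.45],-33+28)
E
```

```text
yaw now -33.17 row [0.1194, 0.5724, 0.0365, -0.0093, -0.0116, -0.9833]
```

Call:
{"method": "play_rows", "body": {"rows": [[[0.12, 0.57, 0.036, 0, 0, -0.98], [0.12, 0.57, 0.036, 0, 0, -0.98], [0.12, 0.57, 0.036, 0, 0, -0.98], [0.12, 0.57, 0.036, 0, 0, -0.98], [0.12, 0.57, 0.036, 0, 0, -0.98], [0.12, 0.57, 0.036, 0, 0, -0.98], [0.12, 0.57, 0.036, 0, 0, -0.98], [0.12, 0.57, 0.036, 0, 0, -0.98], [0.12, 0.57, 0.036, 0, 0, -0.98], [0.12, 0.57, 0.036, 0, 0, -0.98]]], "claw": 0.2}}

```text
clock: 9.73
tool_pos: [0.46, -0.0489, 0.4472]
eef_rot: [0.999, -0.044, -0.0, -0.0]
contact_force: [0.1, 1.4, -0.1]
opening: 0.801
finger_force: 0.0
```

```bash
python3 - <<'E'
from h import *
from plant import *
D={}
for n in("scene","top"):
    d=snapshot(n);np.savez(n+"4.npz",**d);D[n]=d
    h,ss,v=hsv(d);D[n+"r"]=[c[1] for c in comps(((h<6)|(h>174))&(ss>150)&(v>90))]
T,S=D["top"],D["scene"];P=[]
for a in D["topr"]:
    c=min(D["scener"],key=lambda b:two(T,a,S,b)[1]+abs(two(T,a,S,b)[0][2]-.193))
    p,e=two(T,a,S,c);P.append(p);print(p.round(4),round(e,4))
hub=np.mean(P,0);print(hub)
for p in P: d=p-hub;print(np.hypot(*d[:2]),np.degrees(np.arctan2(d[1],d[0])))
# eye/prong of empty hook: bright grey pixels near prong, all empty-hook pics
r=lambda a:cv2.resize(a,(390,390),interpolation=cv2.INTER_CUBIC)
for n,p in(("top",[.504,.168,.2]),("scene",[.504,.168,.2])): print(n,proj(D[n],p),proj(D[n],[.504,.168,.15]))
u=proj(T,[.504,.168,.18]).astype(int);w=proj(S,[.504,.168,.18]).astype(int)
cv2.imwrite("pics/v3.png",np.hstack([r(T["pixels"][u[1]-20:u[1]+20,u[0]-20:u[0]+20]),r(S["pixels"][w[1]-20:w[1]+20,w[0]-20:w[0]+20])]));print(u,w)
go([.5715,-.361,.40],19)
E
```

```text
[0.7148 0.1966 0.1913] 0.0001
[0.6291 0.0891 0.1902] 0.0006
[0.6057 0.2832 0.1936] 0.0029
[0.5197 0.1727 0.1987] 0.0032
[0.61732965 0.18539009 0.19343062]
0.09807111627345702 6.577627761148581
0.09702344251373887 -83.01808708001042
0.09846761552811759 96.7644374496652
0.09844529201892807 -172.5807230639887
top [207.98649705 204.68122065] [210.27006744 205.67328819]
scene [278.08013955 157.29459812] [277.54665339 166.32236995]
[208 205] [277 160]
yaw now -4.9 row [0.2747, 0.6056, 0.0944, -0.0015, -0.0, -0.8341]
```

View pics/v3.png

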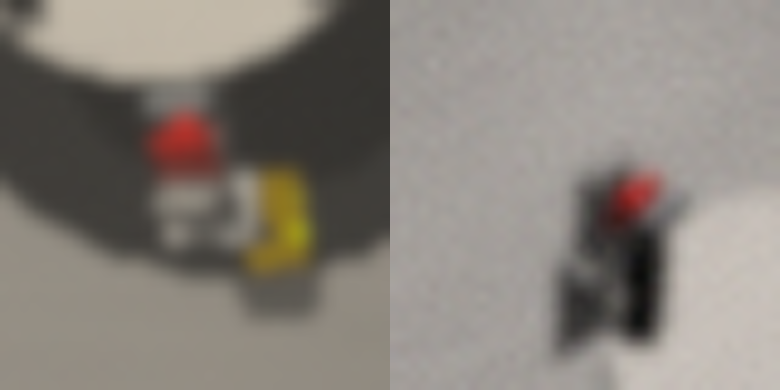

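The empty hook is now at −173.1°, about 4 mm from the mark in plan, which is fine. The crop shows the prong (light, crop (190,215)) next to the yellow mark. Next, the caddy.

Call:
{"method": "play_rows", "body": {"rows": [[[0.275, 0.606, 0.094, 0, 0, -0.834], [0.275, 0.606, 0.094, 0, 0, -0.834], [0.275, 0.606, 0.094, 0, 0, -0.834], [0.275, 0.606, 0.094, 0, 0, -0.834], [0.275, 0.606, 0.094, 0, 0, -0.834], [0.275, 0.606, 0.094, 0, 0, -0.834], [0.275, 0.606, 0.094, 0, 0, -0.834], [0.275, 0.606, 0.094, 0, 0, -0.834], [0.275, 0.606, 0.094, 0, 0, -0.834], [0.275, 0.606, 0.094, 0, 0, -0.834], [0.275, 0.606, 0.094, 0, 0, -0.834]]]}}

```text
clock: 10.75
tool_pos: [0.5713, -0.3609, 0.4]
eef_rot: [0.986, 0.165, 0.0, -0.001]
contact_force: [-1.0, 1.5, -0.1]
opening: 0.8
finger_force: 0.0
```

```bash
python3 - <<'E'
from h import *
go([.572,-.3628,.274],18.8)
E
```

```text
yaw now 18.98 row [-0.0001, 0.0045, 0.252, -0.0044, -0.0007, 0.0064]
```

Call:
{"method": "play_rows", "body": {"rows": [[[0, 0.004, 0.07, 0, 0, 0], [0, 0.004, 0.14, 0, 0, 0], [0, 0.004, 0.2, 0, 0, 0], [0, 0.004, 0.235, 0, 0, 0], [0, 0.004, 0.252, 0, 0, 0], [0, 0.004, 0.252, 0, 0, 0], [0, 0.004, 0.252, 0, 0, 0]]]}}

```text
clock: 11.33
tool_pos: [0.5719, -0.3635, 0.2758]
eef_rot: [0.986, 0.165, 0.001, 0.0]
contact_force: [-0.1, -0.4, -0.4]
opening: 0.798
finger_force: 0.0
```

Call:
{"method": "play_rows", "body": {"rows": [[[0, 0, 0, 0, 0, 0], [0, 0, 0, 0, 0, 0], [0, 0, 0, 0, 0, 0], [0, 0, 0, 0, 0, 0], [0, 0, 0, 0, 0, 0], [0, 0, 0, 0, 0, 0], [0, 0, 0, 0, 0, 0], [0, 0, 0, 0, 0, 0], [0, 0, 0, 0, 0, 0], [0, 0, 0, 0, 0, 0], [0, 0, 0, 0, 0, 0], [0, 0, 0, 0, 0, 0]]], "claw": 1, "squeeze": 45}}

```text
clock: 12.33
tool_pos: [0.5709, -0.3648, 0.2746]
eef_rot: [0.987, 0.164, -0.0, -0.0]
contact_force: [-0.1, 0.6, -1.1]
opening: 0.129
finger_force: 45.0
```

Call:
{"method": "play_rows", "body": {"rows": [[[0, 0, -0.03, 0, 0, 0], [0, 0, -0.1, 0, 0, 0], [0, 0, -0.18, 0, 0, 0], [0, 0, -0.26, 0, 0, 0], [0, 0, -0.34, 0, 0, 0], [0, 0, -0.4, 0, 0, 0], [0, 0, -0.4, 0, 0, 0]]]}}

```text
clock: 12.92
tool_pos: [0.5723, -0.3655, 0.4824]
eef_rot: [0.987, 0.163, 0.006, 0.004]
contact_force: [2.3, -0.4, -0.8]
opening: 0.129
finger_force: 45.0
```

```bash
python3 - <<'E'
from h import *
go([.50,-.05,.47],13); go([.4566,.11,.46],6.9); go([.4566,.1657,.445],6.9)
E
```

```text
yaw now 18.81 row [0.0663, -0.6441, 0.0189, 0.0194, -0.0203, 0.2026]
yaw now 18.81 row [0.0871, -0.9752, 0.0357, 0.0183, -0.0213, 0.4156]
yaw now 18.81 row [0.1227, -1.081, 0.0649, 0.0183, -0.0213, 0.4156]
```

Call:
{"method": "play_rows", "body": {"rows": [[[0.003, -0.03, 0, 0, 0, 0.01], [0.008, -0.08, 0, 0, 0, 0.03], [0.013, -0.14, 0.005, 0, 0, 0.06], [0.019, -0.21, 0.01, 0, 0, 0.09], [0.025, -0.28, 0.015, 0, 0, 0.12], [0.031, -0.35, 0.02, 0, 0, 0.15], [0.0375, -0.42, 0.02, 0, 0, 0.18], [0.044, -0.49, 0.02, 0, 0, 0.21], [0.05, -0.56, 0.02, 0, 0, 0.24], [0.056, -0.63, 0.02, 0, 0, 0.27], [0.0625, -0.7, 0.02, 0, 0, 0.3], [0.069, -0.77, 0.02, 0, 0, 0.33], [0.075, -0.84, 0.02, 0, 0, 0.36], [0.081, -0.9, 0.025, 0, 0, 0.39], [0.087, -0.95, 0.03, 0, 0, 0.416], [0.087, -0.975, 0.035, 0, 0, 0.416], [0.087, -0.975, 0.035, 0, 0, 0.416], [0.087, -0.975, 0.035, 0, 0, 0.416]]]}}

```text
clock: 14.42
tool_pos: [0.4543, 0.1105, 0.4564]
eef_rot: [0.998, 0.061, -0.001, 0.001]
contact_force: [0.9, -0.5, -3.2]
opening: 0.131
finger_force: 45.0
```

```bash
python3 - <<'E'
from h import *
go([.4566,.1657,.45],6.9)
E
```

```text
yaw now 7.01 row [0.018, -0.1091, 0.0127, 0.0019, 0.0038, 0.004]
```

Call:
{"method": "play_rows", "body": {"rows": [[[0.006, -0.03, 0.004, 0, 0, 0], [0.012, -0.07, 0.008, 0, 0, 0], [0.018, -0.1, 0.0127, 0, 0, 0], [0.018, -0.109, 0.0127, 0, 0, 0], [0.018, -0.109, 0.0127, 0, 0, 0], [0.018, -0.109, 0.0127, 0, 0, 0], [0.018, -0.109, 0.0127, 0, 0, 0]]]}}

```text
clock: 15.0
tool_pos: [0.4574, 0.1638, 0.4508]
eef_rot: [0.998, 0.059, -0.0, 0.001]
contact_force: [-0.0, 0.1, -2.8]
opening: 0.131
finger_force: 45.0
```

```bash
python3 - <<'E'
from h import *
from plant import *
s=get_state();print(s["tool_pos"],s["contact_force"])
T,S=snapshot("top"),snapshot("scene");np.savez("top5.npz",**T);np.savez("scene5.npz",**S)
r=lambda a:cv2.resize(a,(390,390),interpolation=cv2.INTER_CUBIC)
u=proj(T,[.504,.171,.25]).astype(int);w=proj(S,[.50,.171,.22]).astype(int)
k=25
cv2.imwrite("pics/v4.png",np.hstack([r(T["pixels"][u[1]-k:u[1]+k,u[0]-k:u[0]+k]),r(S["pixels"][w[1]-k:w[1]+k,w[0]-k:w[0]+k])]));print(u,w)
go([.4566,.1657,.45],6.9)
R=Ro.from_quat(s["eef_rot"]); e=s["tool_pos"]+R.apply([.047,0,.2086]);print("eye pred",e,"px",proj(T,e),proj(S,e))
E
```

```text
[0.4573531  0.16379177 0.45081743] [-0.00772269  0.08315171 -2.8262676 ]
[204 203] [278 152]
yaw now 6.79 row [-0.001, -0.003, 0.0019, 0.0019, 0.0, -0.0038]
eye pred [0.50398504 0.16900089 0.24219986] px [205.53640923 203.7660803 ] [278.77766129 149.23473516]
```

View pics/v4.png

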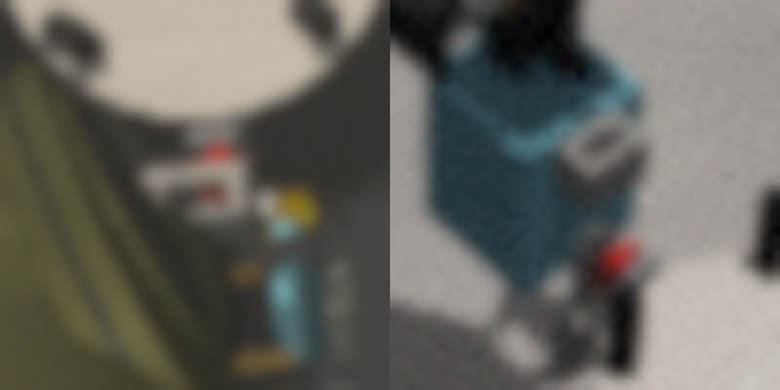

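The eye frame hangs just above the prong: top view px ≈ (204,202), scene px ≈ (280.6,145.6). Next I'll get the numbers for the eye and for the prong tip from the earlier picture pair.

```bash
python3 - <<'E'
from h import *
from plant import *
s=get_state();R=Ro.from_quat(s["eef_rot"])
T,S=load("top5"),load("scene5");T4,S4=load("top4"),load("scene4")
e=s["tool_pos"]+R.apply([.047,0,.2086-.026])
print("eye top pred",e,proj(T,e),proj(S,e))
np.set_printoptions(linewidth=200)
h,ss,v=hsv(T);print("T5 v x196-212,y196-208");print(v[196:209,196:213])
h,ss,v=hsv(S);print("S5 v x272-290,y138-154");print(v[138:155,272:291])
h,ss,v=hsv(T4);print("T4 v x202-216,y199-212");print(v[199:213,201:215])
h,ss,v=hsv(S4);print("S4 v x272-288,y153-176");print(v[153:176,272:288])
for y in (.1614,.1814):
  for z in(.2,.15): print(y,z,proj(T4,[.5032,y,z]),proj(S4,[.5032,y,z]))
E
```

```text
eye top pred [0.50397919 0.16967139 0.26833111] [203.89617168 203.15858565] [279.23555996 144.08158137]
T5 v x196-212,y196-208
[[ 57  53  52  51  53  56  73  93 108 125 142 140 117  89  70  59  55]
 [ 59  58  57  57  59  61  70  85 105 136 162 161 133 104  82  64  55]
 [ 61  69  75  79  82  86  94 109 127 150 170 170 150 128 100  71  56]
 [ 68  92 110 117 119 120 127 140 149 158 164 165 159 144 109  73  55]
 [ 75 110 135 144 141 137 137 143 146 147 147 151 156 147 113  76  58]
 [ 68 103 131 139 131 121 117 118 119 120 121 130 148 146 116  82  71]
 [ 57  79 104 114 103  89  84  87  97 107 111 122 143 145 120  97 102]
 [ 49  58  79  92  83  70  68  78  96 111 116 122 140 144 123 113 131]
 [ 48  50  61  71  68  63  69  85 105 119 123 123 133 133 116 109 132]
 [ 50  47  50  55  57  60  71  89 105 117 120 117 115 109  94  90 111]
 [ 54  48  46  48  52  56  63  75  84  91  94  91  88  83  76  74  85]
 [ 62  51  47  46  48  52  56  58  61  65  68  70  70  70  69  69  77]
 [ 68  56  48  46  46  49  53  54  54  55  59  61  62  65  67  68  76]]
S5 v x272-290,y138-154
[[ 62  61  59  62  65  71 
[... 3302 characters left out ...]
48  23  32  76 137 182 197]
 [157 136  96  60  50  57  64  84  85  56  27  35  82 145 184 197]
 [157 134  96  60  52  49  60  77  82  52  24  35  87 150 185 195]
 [157 139  98  63  54  55  63  79  68  44  17  42  95 153 185 196]
 [159 136  93  64  58  69  84  90  79  49  28  52 111 161 190 197]
 [156 135  98  72  79  98 120 129 116  86  71  87 133 179 193 198]
 [157 136 102 101 111 129 150 162 158 141 133 138 163 187 198 197]]
0.1614 0.2 [210.17498762 204.99086229] [276.45829256 157.91042787]
0.1614 0.15 [212.35984597 205.96906758] [275.96008002 166.93351643]
0.1814 0.2 [203.51655542 204.86040729] [280.97500457 155.63204658]
0.1814 0.15 [206.00223176 205.84428328] [280.3792868  164.67211308]
```

```bash
python3 - <<'E'
from h import *
T,S=load("top5"),load("scene5")
for a in((203.45,202.3),(203.9,203.16)):
  print(onz(T,a,.268))
  for b in((279.6,143.9),(280,144.6),(279,143.7)): print(a,b,two(T,a,S,b), onz(S,b,.268))
# prong tip top centre, z=.2
print(onz(T,(206.8,204.5),.2),two(T,(206.8,204.5),S,(278.7,156.9)))
E
```

```text
[0.50638659 0.17106294 0.268     ]
(203.45, 202.3) (279.6, 143.9) (array([0.50599349, 0.17021262, 0.27084202]), np.float64(0.0008834994244596374)) [0.50372589 0.17143208 0.268     ]
(203.45, 202.3) (280, 144.6) (array([0.50646309, 0.17124316, 0.26696517]), np.float64(3.479363389318399e-05)) [0.50723893 0.17066015 0.268     ]
(203.45, 202.3) (279, 143.7) (array([0.50545211, 0.16911191, 0.27229493]), np.float64(0.0028095264298953447)) [0.50177991 0.17023233 0.268     ]
[0.50399651 0.16971269 0.268     ]
(203.9, 203.16) (279.6, 143.9) (array([0.5042539 , 0.17017437, 0.26901275]), np.float64(0.0013798263872759813)) [0.50372589 0.17143208 0.268     ]
(203.9, 203.16) (280, 144.6) (array([0.50471856, 0.17120424, 0.26512904]), np.float64(0.0023085179951915034)) [0.50723893 0.17066015 0.268     ]
(203.9, 203.16) (279, 143.7) (array([0.50371155, 0.16907616, 0.27045877]), np.float64(0.0005524802588585288)) [0.50177991 0.17023233 0.268     ]
[0.50447387 0.1715805  0.2       ] (array([0.50423076, 0.17109274, 0.20056416]), np.float64(0.0008978649194723607))
```

Eye ≈ (0.506, 0.171) and prong ≈ (0.504, 0.1715) with its tip at z ≈ 0.20, so the seat is near its nominal height. I'll shift about −1.5 mm in x and lower to the tip.

Call:
{"method": "play_rows", "body": {"rows": [[[-0.003, -0.001, 0.02, 0, 0, 0], [-0.003, -0.001, 0.04, 0, 0, 0], [-0.003, -0.001, 0.06, 0, 0, 0], [-0.003, -0.001, 0.072, 0, 0, 0], [-0.003, -0.001, 0.072, 0, 0, 0], [-0.003, -0.001, 0.072, 0, 0, 0]]]}}

```text
clock: 15.6
tool_pos: [0.4557, 0.1657, 0.4149]
eef_rot: [0.998, 0.06, -0.0, 0.0]
contact_force: [0.3, -0.2, -2.7]
opening: 0.135
finger_force: 45.0
```

Call:
{"method": "play_rows", "body": {"rows": [[[0, 0, 0.004, 0, 0, 0], [0, 0, 0.008, 0, 0, 0], [0, 0, 0.008, 0, 0, 0]]]}}

```text
clock: 15.85
tool_pos: [0.4556, 0.166, 0.4109]
eef_rot: [0.998, 0.06, 0.0, 0.0]
contact_force: [0.3, -0.1, -2.9]
opening: 0.129
finger_force: 45.0
```

Call:
{"method": "play_rows", "body": {"rows": [[[0, 0, 0.004, 0, 0, 0], [0, 0, 0.008, 0, 0, 0], [0, 0, 0.008, 0, 0, 0]]]}}

```text
clock: 16.1
tool_pos: [0.4555, 0.166, 0.4066]
eef_rot: [0.998, 0.06, -0.0, 0.0]
contact_force: [-0.4, -0.1, -2.7]
opening: 0.127
finger_force: 45.0
```

Call:
{"method": "play_rows", "body": {"rows": [[[0, 0, 0.003, 0, 0, 0], [0, 0, 0.006, 0, 0, 0], [0, 0, 0.006, 0, 0, 0]]]}}

```text
clock: 16.35
tool_pos: [0.4551, 0.166, 0.4036]
eef_rot: [0.998, 0.06, -0.001, 0.0]
contact_force: [-1.8, 0.2, 0.4]
opening: 0.128
finger_force: 45.0
```

Call:
{"method": "play_rows", "body": {"rows": [[[0, 0, 0.003, 0, 0, 0], [0, 0, 0.006, 0, 0, 0], [0, 0, 0.006, 0, 0, 0]]]}}

```text
clock: 16.6
tool_pos: [0.4551, 0.166, 0.4006]
eef_rot: [0.998, 0.06, -0.001, 0.0]
contact_force: [-3.9, -0.1, 2.0]
opening: 0.132
finger_force: 45.0
```

Call:
{"method": "play_rows", "body": {"rows": [[[-0.001, 0, 0.003, 0, 0, 0], [-0.001, 0, 0.006, 0, 0, 0], [-0.001, 0, 0.006, 0, 0, 0]]]}}

```text
clock: 16.85
tool_pos: [0.4548, 0.166, 0.3976]
eef_rot: [0.998, 0.06, -0.0, 0.0]
contact_force: [-4.5, -0.4, 1.7]
opening: 0.127
finger_force: 45.0
```

```bash
python3 - <<'E'
from h import *
from plant import *
s=get_state();print(s["tool_pos"],s["contact_force"],s["moment"])
S=snapshot("scene");np.savez("scene6.npz",**S);h,ss,v=hsv(S)
print([c[:2] for c in comps(((h<6)|(h>174))&(ss>150)&(v>80))])
go([.4566,.1657,.45],6.9)
E
```

```text
[0.45476243 0.16595452 0.39758009] [-4.54191526 -0.35037268  1.67277012] [-0.08361516  0.77962546  0.03665856]
[(np.int32(5), [281.8, 159.8]), (np.int32(8), [320.9, 162.8]), (np.int32(17), [280.2, 191.7]), (np.int32(23), [320.5, 194.0])]
yaw now 6.93 row [0.0034, 0.001, -0.1046, 0.0005, 0.0017, 0.001]
```

Call:
{"method": "play_rows", "body": {"rows": [[[-0.001, 0, 0.003, 0, 0, 0], [-0.001, 0, 0.007, 0, 0, 0], [-0.001, 0, 0.01, 0, 0, 0], [-0.001, 0, 0.01, 0, 0, 0]]]}}

```text
clock: 17.23
tool_pos: [0.4544, 0.1658, 0.3922]
eef_rot: [0.998, 0.06, -0.001, 0.0]
contact_force: [-2.3, -0.4, -2.3]
opening: 0.126
finger_force: 45.0
```

Call:
{"method": "play_rows", "body": {"rows": [[[0, 0, 0.003, 0, 0, 0], [0, 0, 0.006, 0, 0, 0], [0, 0, 0.006, 0, 0, 0]]]}}

```text
clock: 17.48
tool_pos: [0.4543, 0.1658, 0.3893]
eef_rot: [0.998, 0.06, -0.001, 0.0]
contact_force: [-4.4, -0.3, -0.6]
opening: 0.128
finger_force: 45.0
```

Call:
{"method": "play_rows", "body": {"rows": [[[0, 0, 0.003, 0, 0, 0], [0, 0, 0.006, 0, 0, 0], [0, 0, 0.006, 0, 0, 0]]]}}

```text
clock: 17.73
tool_pos: [0.4544, 0.1659, 0.3865]
eef_rot: [0.998, 0.06, -0.0, 0.0]
contact_force: [-5.0, -0.3, -0.5]
opening: 0.129
finger_force: 45.0
```

Call:
{"method": "play_rows", "body": {"rows": [[[-0.001, 0, 0.003, 0, 0, 0], [-0.001, 0, 0.006, 0, 0, 0], [-0.001, 0, 0.006, 0, 0, 0]]]}}

```text
clock: 17.98
tool_pos: [0.454, 0.1658, 0.3836]
eef_rot: [0.998, 0.06, -0.0, 0.0]
contact_force: [-4.2, -0.3, 0.8]
opening: 0.13
finger_force: 45.0
```

Call:
{"method": "play_rows", "body": {"rows": [[[0, 0, 0.003, 0, 0, 0], [0, 0, 0.006, 0, 0, 0], [0, 0, 0.006, 0, 0, 0]]]}}

```text
clock: 18.23
tool_pos: [0.454, 0.1659, 0.3806]
eef_rot: [0.998, 0.06, -0.0, 0.0]
contact_force: [-5.5, -0.6, -0.2]
opening: 0.131
finger_force: 45.0
```

Call:
{"method": "play_rows", "body": {"rows": [[[0, 0, 0.003, 0, 0, 0], [0, 0, 0.006, 0, 0, 0], [0, 0, 0.006, 0, 0, 0]]]}}

```text
clock: 18.48
tool_pos: [0.454, 0.1659, 0.3776]
eef_rot: [0.998, 0.06, -0.0, 0.0]
contact_force: [-4.2, -0.5, -0.1]
opening: 0.131
finger_force: 45.0
```

Call:
{"method": "play_rows", "body": {"rows": [[[0, 0, 0.003, 0, 0, 0], [0, 0, 0.006, 0, 0, 0], [0, 0, 0.006, 0, 0, 0]]]}}

```text
clock: 18.73
tool_pos: [0.454, 0.1658, 0.3746]
eef_rot: [0.998, 0.06, -0.0, 0.0]
contact_force: [-4.2, 0.5, 0.3]
opening: 0.129
finger_force: 45.0
```

Call:
{"method": "play_rows", "body": {"rows": [[[0, 0, 0.003, 0, 0, 0], [0, 0, 0.006, 0, 0, 0], [0, 0, 0.006, 0, 0, 0]]]}}

```text
clock: 18.98
tool_pos: [0.454, 0.1658, 0.3716]
eef_rot: [0.998, 0.06, -0.0, 0.0]
contact_force: [-5.0, -0.7, -0.9]
opening: 0.129
finger_force: 45.0
```

Call:
{"method": "play_rows", "body": {"rows": [[[0, 0, 0.0025, 0, 0, 0], [0, 0, 0.005, 0, 0, 0], [0, 0, 0.005, 0, 0, 0]]]}}

```text
clock: 19.23
tool_pos: [0.454, 0.1658, 0.3691]
eef_rot: [0.998, 0.06, -0.0, 0.0]
contact_force: [-5.0, -0.6, -0.4]
opening: 0.128
finger_force: 45.0
```

Call:
{"method": "play_rows", "body": {"rows": [[[0, 0, 0.002, 0, 0, 0], [0, 0, 0.004, 0, 0, 0], [0, 0, 0.004, 0, 0, 0]]]}}

```text
clock: 19.48
tool_pos: [0.4547, 0.1659, 0.3671]
eef_rot: [0.998, 0.06, 0.001, -0.0]
contact_force: [-2.2, -0.3, -4.5]
opening: 0.132
finger_force: 45.0
```

Call:
{"method": "play_rows", "body": {"rows": [[[0, 0, 0.002, 0, 0, 0], [0, 0, 0.004, 0, 0, 0], [0, 0, 0.004, 0, 0, 0]]]}}

```text
clock: 19.73
tool_pos: [0.4551, 0.166, 0.3654]
eef_rot: [0.998, 0.06, 0.001, -0.0]
contact_force: [0.9, -0.1, -2.2]
opening: 0.129
finger_force: 45.0
```

Call:
{"method": "play_rows", "body": {"rows": [[[0, 0, 0.001, 0, 0, 0], [0, 0, 0.002, 0, 0, 0], [0, 0, 0.002, 0, 0, 0]]]}}

```text
clock: 19.98
tool_pos: [0.4545, 0.166, 0.3645]
eef_rot: [0.998, 0.06, 0.001, -0.0]
contact_force: [0.6, -1.0, -1.5]
opening: 0.13
finger_force: 45.0
```

Call:
{"method": "play_rows", "body": {"rows": [[[0, 0, 0.001, 0, 0, 0], [0, 0, 0.002, 0, 0, 0], [0, 0, 0.002, 0, 0, 0]]]}}

```text
clock: 20.23
tool_pos: [0.454, 0.166, 0.3639]
eef_rot: [0.998, 0.061, 0.0, -0.0]
contact_force: [-2.2, -0.8, 5.1]
opening: 0.129
finger_force: 45.0
```

Resistance is rising (net about 8 N) and the feed is slowing. I'll go on gently to confirm the stop.

Call:
{"method": "play_rows", "body": {"rows": [[[0, 0, 0.001, 0, 0, 0], [0, 0, 0.002, 0, 0, 0], [0, 0, 0.002, 0, 0, 0]]]}}

```text
clock: 20.48
tool_pos: [0.4535, 0.166, 0.3634]
eef_rot: [0.998, 0.061, -0.0, -0.0]
contact_force: [-4.8, 0.1, 12.2]
opening: 0.128
finger_force: 45.0
```

```bash
python3 - <<'E'
from h import *
from plant import *
s=get_state();print(s["tool_pos"],s["contact_force"],s["moment"])
go([.4566,.1657,.45],6.9)
E
```

```text
[0.45346015 0.16603533 0.36335934] [-4.81906657  0.14608688 12.17049639] [-0.1283379   0.71221745 -0.03271102]
yaw now 6.95 row [0.0061, 0.0014, -0.1733, -0.0001, 0.0003, 0.0018]
```

Call:
{"method": "play_rows", "body": {"rows": [[[0, 0, 0.001, 0, 0, 0], [0, 0, 0.0015, 0, 0, 0], [0, 0, 0.0015, 0, 0, 0]]]}}

```text
clock: 20.73
tool_pos: [0.453, 0.166, 0.3629]
eef_rot: [0.998, 0.061, -0.0, 0.0]
contact_force: [-6.3, -0.7, 15.2]
opening: 0.129
finger_force: 45.0
```

Call:
{"method": "play_rows", "body": {"rows": [[[0, 0, -0.005, 0, 0, 0], [0, 0, -0.008, 0, 0, 0], [0, 0, -0.01, 0, 0, 0], [0, 0, -0.01, 0, 0, 0]]]}}

```text
clock: 21.07
tool_pos: [0.454, 0.1658, 0.3664]
eef_rot: [0.998, 0.06, -0.0, 0.0]
contact_force: [-0.5, -0.1, -3.2]
opening: 0.13
finger_force: 45.0
```

Call:
{"method": "play_rows", "body": {"rows": [[[0, 0, -0.002, 0, 0, 0], [0, 0, -0.004, 0, 0, 0], [0, 0, -0.004, 0, 0, 0]]]}}

```text
clock: 21.32
tool_pos: [0.4544, 0.1658, 0.3681]
eef_rot: [0.998, 0.06, -0.0, 0.0]
contact_force: [2.4, -0.0, -11.7]
opening: 0.127
finger_force: 45.0
```

It resists the upward pull (9 N), so it is latched. I'll press back to the seat, then release.

Call:
{"method": "play_rows", "body": {"rows": [[[0, 0, 0.004, 0, 0, 0], [0, 0, 0.008, 0, 0, 0], [0, 0, 0.011, 0, 0, 0], [0, 0, 0.013, 0, 0, 0], [0, 0, 0.013, 0, 0, 0]]]}}

```text
clock: 21.73
tool_pos: [0.4529, 0.1659, 0.3632]
eef_rot: [0.998, 0.061, -0.001, 0.0]
contact_force: [-7.6, -1.0, 13.8]
opening: 0.132
finger_force: 45.0
```

```bash
python3 - <<'E'
from h import *
from plant import *
s=get_state();print(s["tool_pos"],s["contact_force"])
S=snapshot("scene");T=snapshot("top");np.savez("scene7.npz",**S);np.savez("top7.npz",**T)
S4,T4=load("scene4"),load("top4")
for d in(S4,S,T4,T):
    h,ss,v=hsv(d);print([c[:2] for c in comps(((h<6)|(h>174))&(ss>130)&(v>80),3)])
r=lambda a:cv2.resize(a,(390,390),interpolation=cv2.INTER_CUBIC)
cv2.imwrite("pics/v5.png",np.hstack([r(T["pixels"][180:230,183:233]),r(S["pixels"][135:185,253:303])]))
E
```

```text
[0.45288541 0.16594844 0.36322915] [-7.59256288 -1.02617551 13.8215044 ]
[(np.int32(10), [281.2, 159.9]), (np.int32(11), [320.6, 163.0]), (np.int32(19), [280.2, 191.6]), (np.int32(29), [320.6, 193.9])]
[(np.int32(11), [281.4, 159.9]), (np.int32(11), [320.6, 163.0]), (np.int32(20), [280.2, 191.4]), (np.int32(29), [320.6, 193.9])]
[(np.int32(16), [201.8, 136.4]), (np.int32(24), [235.9, 164.7]), (np.int32(15), [172.3, 171.3]), (np.int32(28), [206.2, 199.3])]
[(np.int32(16), [201.8, 136.4]), (np.int32(24), [235.9, 164.7]), (np.int32(15), [172.3, 171.3]), (np.int32(30), [206.3, 199.2])]
```

View pics/v5.png

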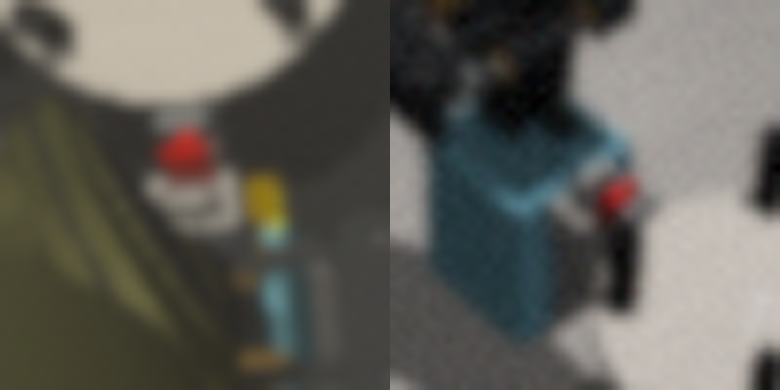

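The catch is out over the eye: red at (206.3,199.2), the same as in its free state. The caddy is home and the carousel hasn't moved. I'll ease the pressing force, open and retreat.

Call:
{"method": "play_rows", "body": {"rows": [[[-0.001, 0, -0.001, 0, 0, 0], [-0.001, 0, -0.002, 0, 0, 0], [-0.001, 0, -0.003, 0, 0, 0], [-0.001, 0, -0.003, 0, 0, 0]]]}}

```text
clock: 22.17
tool_pos: [0.4535, 0.1658, 0.364]
eef_rot: [0.998, 0.06, 0.0, -0.0]
contact_force: [-2.9, 0.1, 4.2]
opening: 0.128
finger_force: 45.0
```

Call:
{"method": "play_rows", "body": {"rows": [[[0, 0, 0, 0, 0, 0], [0, 0, 0, 0, 0, 0], [0, 0, 0, 0, 0, 0], [0, 0, 0, 0, 0, 0], [0, 0, 0, 0, 0, 0], [0, 0, 0, 0, 0, 0]]], "claw": 0.45}}

```text
clock: 22.67
tool_pos: [0.4537, 0.1658, 0.3635]
eef_rot: [0.998, 0.06, 0.0, 0.0]
contact_force: [0.5, 0.7, 0.0]
opening: 0.541
finger_force: 0.0
```

Call:
{"method": "play_rows", "body": {"rows": [[[0, 0, -0.03, 0, 0, 0], [0, 0, -0.08, 0, 0, 0], [0, 0, -0.14, 0, 0, 0], [0, 0, -0.2, 0, 0, 0], [-0.02, 0.08, -0.22, 0, 0, 0], [-0.03, 0.16, -0.22, 0, 0, 0], [-0.03, 0.24, -0.22, 0, 0, 0], [-0.03, 0.32, -0.22, 0, 0, 0], [-0.03, 0.4, -0.22, 0, 0, 0], [-0.03, 0.48, -0.22, 0, 0, 0], [-0.03, 0.5, -0.22, 0, 0, 0], [-0.03, 0.5, -0.22, 0, 0, 0], [-0.03, 0.5, -0.22, 0, 0, 0]]]}}

```text
clock: 23.75
tool_pos: [0.4687, -0.0838, 0.4735]
eef_rot: [0.998, 0.06, -0.0, -0.0]
contact_force: [-0.6, 1.0, 0.1]
opening: 0.55
finger_force: 0.0
```

```bash
python3 - <<'E'
from h import *
from plant import *
s=get_state();print(s["tool_pos"],s["contact_force"])
D={}
for n in("scene","top"):
    d=snapshot(n);D[n]=d
    h,ss,v=hsv(d);print(n,[c[:2] for c in comps(((h<6)|(h>174))&(ss>130)&(v>80),3)])
    print("blue",[c[:2] for c in comps((abs(h-97)<10)&(ss>70)&(v>60),15)])
r=lambda a:cv2.resize(a,(390,390),interpolation=cv2.INTER_CUBIC)
T,S=D["top"],D["scene"]
cv2.imwrite("pics/v6.png",np.hstack([r(T["pixels"][130:240,160:270]),r(S["pixels"][130:240,230:340])]))
E
```

```text
[ 0.46873896 -0.08378283  0.47348371] [-0.60386384  1.04615121  0.10273313]
scene [(np.int32(10), [281.5, 160.0]), (np.int32(11), [320.6, 163.0]), (np.int32(19), [280.2, 191.6]), (np.int32(27), [320.5, 193.9])]
blue [(np.int32(774), [17.2, 85.8]), (np.int32(390), [267.4, 161.0]), (np.int32(4520), [135.3, 351.7])]
top [(np.int32(16), [201.8, 136.4]), (np.int32(24), [235.9, 164.7]), (np.int32(15), [172.3, 171.3]), (np.int32(27), [206.1, 199.2])]
blue [(np.int32(3492), [429.5, 128.1]), (np.int32(173), [215.4, 221.9]), (np.int32(16), [203.6, 224.6])]
```

View pics/v6.png

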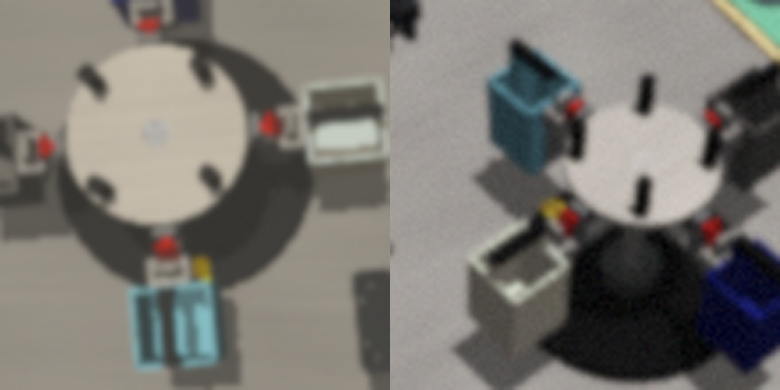

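The caddy hangs level on the hook (top-view px (207,222)), the catch is out, the carousel is still at the mark and the arm is clear.

```bash
python3 -c "
from plant import *
print(finish_job())"
```

```text
the job is handed in; nothing more can be done
None
```

The light-blue caddy hangs latched on the empty hook, which the cameras put about 4 mm from the yellow mark. The wrist force peaked at about 18 N during pressing (caddy weight included), and the job was handed in at about 24 s with the arm clear; no verdict came back.

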